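# Shingle the wrapper-shade plaques in the display tray

### The job

In the cigar ageing room, finish the row of shade plaques in the wooden tray, fanned like roof shingles. Lay the red-brown plaque over the lower half of the tray's fixed dark plaque, in line with it and leaning on it with its low end at the tray floor; then lay the cream plaque over the lower half of the red-brown one in the same way. Leave the green plaque where it lies.

Things in the scene. Friction and masses are not known exactly. Their poses are not given: they have to be found in the camera images.
- tray: Fixed wooden tray 250 (x) by 150 (y) mm, floor 5 thick, rim 6 wide, 11 high. Origin: centre of underside, on the bench; z up; x runs down the row. Fixed dark plaque, size as the loose ones: centre x -65, y 0, z 22.8, long along x, sloping 13.9 deg, -x end raised, +x end on the floor. Plaques laid flush in steps of 50 mm have the same slope and centre height: red-brown at x -15, cream at x 35.
- red_mid (a point): Red-brown loose wooden plaque, 100 mm long (its x), 44 mm wide (its y), 12 mm thick (its z), about 50 g, both faces and both ends alike. It starts flat on the bench. This point is its centre, half-way up its thickness (6 mm above the bench at the start).
- cream_mid (a point): Cream (pale yellowish) loose wooden plaque, 100 mm long (its x), 44 mm wide (its y), 12 mm thick (its z), about 50 g, both faces and both ends alike. It starts flat on the bench. This point is its centre, half-way up its thickness (6 mm above the bench at the start).
- green_mid (a point): Green loose wooden plaque, not part of the job, 100 mm long (its x), 44 mm wide (its y), 12 mm thick (its z), about 50 g, both faces and both ends alike. It starts flat on the bench. This point is its centre, half-way up its thickness (6 mm above the bench at the start).
There are look-alikes about, which are no part of the job. Of the things like the part that bears cream_mid, leave any that is purple or yellow; of the rest the larger one is meant.

How it is judged:
By the outcome, as a careful person would: the job done as asked, in the order asked, and still so for the second after the job is handed in, with the robot touching nothing.
It also fails if it takes over 58 s, if anything falls off the work surface, if the arm or the gripper's body presses on something with over 40 N, if the wrist force passes 120 N, or if a joint passes its speed limit or range.

### The arm

A 6-joint arm with a two-finger parallel gripper is mounted at the origin on the work surface. World frame = base frame: x ahead of the robot, y to its left, z up, the work surface at z = 0. Lengths are in m, angles in degrees, forces in N, time in s.
With the tool pointing down it reaches from about 0.25 to 0.725 m from the base axis. Payload 9.7 kg.
Tool frame: the origin (TCP) lies at the centre of the arm's flange, where the gripper is bolted on; the fingertips stand 173 mm ahead of it and the grasp point (between the pads) lies 155 mm ahead of it; z points along the fingers, y is the direction in which the jaws open and shut (so a half turn about z gives the same grasp; the last joint's range is limited). The gripper opens to 85 mm and grips with 20 to 120 N. Pads are 22 mm wide; open, the fingers measure 114 mm over their backs; the gripper's body (76 mm by 85 mm) begins 54 mm behind the grasp point. The pads swing forward as they close: fully open they stand 13 mm farther back than shut.
Start: joints at [-72.708, 4.979, 10.078, 95.1, 0, 90], TCP at [0.163, -0.525, 0.405] pointing down, gripper open.
Joint ranges: [-179.16, 179.16], [-48.56, 103.87], [-65.8, 70.77], [-126.05, 130.52], [-82.76, 87.17], [-180, 180]. Speed limits (degrees/s): [127.2, 127.2, 147.25, 180, 180, 180].

### API

Orientations are given as a 3x3 rotation matrix whose columns are the frame's x, y, z axes.
In Python, from plant import r gives the robot as it stands.
- The arm moves only by the shell command python3 -m jog 'ROWS' [FORCE]. ROWS is JSON, a list of rows, each a list of 7 numbers: the shift along the tool's x, y, z normalised to -1 to 1, where 1 is 400 mm, then the turn, a rotation vector about the tool's x, y, z normalised to -1 to 1, where 1 is 180 degrees, then the closure, from 0 (fully open) to 1 (shut). In form: [[x, y, z, ax, ay, az, claw], ...]. A call has 1 to 8 rows; each row is the pose to reach, as a shift and turn from the pose commanded when the call began, along the tool's axes at that moment, turning the shorter way round; what a row does not reach only later rows make up. A row lasts 1/12 s, in which the tool goes at most 41.7 mm and 7.16 degrees, less where a joint would pass 70% of its speed; a pose out of reach is approached as far as the arm can. A call with a number of a shift or a turn outside -1 to 1 is refused whole. A call with a gripper value outside its range is refused whole. The fingers move at their own pace and stop on an object; FORCE is the grip in N (left out, the last holds). Time passes only in rows, so rows that repeat a pose let the fingers close. It gives the time, the measured TCP pose, the force and the opening at its end, in the units of the state.
- r.get_state(): the state, without advancing time (a new reading comes with each control period).
- r.snapshot(name): name is "scene" or "top" or "wrist"; returns a dict with "img" (480x640x3 uint8, blue, green, red), "fov_y" (degrees; the focal length in pixels is half the picture's height over the tangent of half this angle, whatever the lens; pixels are square), "cx", "cy" (the principal point, pixels), "rvec" (rotation vector, rad) and "tvec" (3), from world to camera coordinates, as OpenCV has them. Camera axes: x right, y down, z forward; pixel columns grow to the right and rows downward; lengths in m; the calibration is good to about 2 mm. A picture is of the moment at which its call begins. There is no depth.
- r.hand_in(): hands the job in, once; it reports no verdict.
Trained networks look in the newest picture that a camera, given by its name, has taken for a name from the list of things; names that differ only in an ending like _2 or _b are one class to them, and where a whole thing is asked for, a point or a joint stands for the part that bears it (a point fixed in the world has none). Each returns a list of dicts, best first, with "p" (0 to 1); they miss things now and then, are a little off and sometimes report something else, mostly with a low value. They report only what shows in the picture. A call takes as long as a camera call. They do not tell look-alikes from the thing itself.
- r.find_in(target, camera): "xyz" ([x, y, z] in m, in world coordinates, good to about 4 mm: the middle of the surface that is visible of it).
The state is a dict: "t": time; "qpos": joint angles; "joint_velocities": joint speeds; "joint_torque": joint torques, N m; "ee_pos": TCP position; "ee_rot": TCP orientation; "ft_force": force on the tool from outside, world axes, zero at the start; "moment": the same for the moment, N m; "width": finger opening in m.
Only numpy, scipy, OpenCV 4.12 (cv2) and the standard library are available. Lean on these libraries where they do the work, as an engineer would, in place of code of your own. Each camera call takes 0.05 s, during which the arm holds its last target.

## Working session

There is one attempt and no reset: what is moved stays moved. The work goes in short steps, Python scripts to look and compute and a shell command to move; the robot and the scene stay as the last step left them, time stands still between calls to the robot, and variables do not carry over. Pictures are saved under pics/ and viewed, and the job is handed in when it is done.

```bash
ls; mkdir -p pics
python3 - <<'E'
from plant import r
import cv2
s=r.get_state();print(s)
for n in("scene","top","wrist"):
    d=r.snapshot(n);cv2.imwrite(f"pics/a_{n}.png",d["img"]);print(n,d["fov_y"],d["cx"],d["cy"],d["rvec"],d["tvec"])
    for t in("tray","red_mid","cream_mid","green_mid"):
        try: print(t,[(x["p"],x["xyz"]) for x in r.find_in(t,n)])
        except Exception as e: print(e)
E
```

```text
pics
{'t': 0.0, 'qpos': array([-7.27082117e+01,  5.01270240e+00,  1.00347082e+01,  9.50992723e+01,
        2.57442954e-04,  9.00015951e+01]), 'joint_velocities': array([0.03542326, 0.08763943, 0.07278242, 0.10250571, 0.06721102,
       0.01778213]), 'joint_torque': array([ 1.18870415e-03, -5.20388389e+01,  4.64804435e+01,  1.62467931e-02,
        1.21771741e-04,  1.71078443e-05]), 'ee_pos': array([ 0.16348439, -0.52515135,  0.40396981]), 'ee_rot': array([[ 9.54811686e-01,  2.97211182e-01, -3.96551442e-04],
       [ 2.97211446e-01, -9.54810816e-01,  1.28893968e-03],
       [ 4.45567906e-06, -1.34855430e-03, -9.99999091e-01]]), 'ft_force': array([ 0.68797872,  0.75730193, -0.51031712]), 'moment': array([ 0.03424777,  0.01388859, -0.00208178]), 'width': 0.0854238727378551}
scene 47.48521420191762 323.8333306512962 251.17993996942454 [ 0.78753026  2.69850388 -0.96478567] [ 0.48236636 -0.15893574  1.05183813]
tray [(0.6, [0.5243, 0.2428, 0.0069])]
red_mid [(0.67, [0.5071, -0.3831, 0.0097])]
cream_mid [(0.72, [0.5077, -0.2338, 0.0146]), (0.62, [0.3835, -0.2279, 0.012]), (0.6, [0.6509, -0.2537, 0.008]), (0.39, [0.5074, -0.3817, 0.0094])]
green_mid [(0.76, [0.5533, -0.1243, 0.0105])]
top 54.71228594551592 316.18621750977985 235.0414469905531 [ 2.16014225 -2.10256565  0.22785796] [-0.10779895  0.50658333  0.87336547]
tray [(0.58, [0.516, 0.238, 0.0047])]
red_mid [(0.98, [0.5003, -0.3874, 0.0111])]
cream_mid [(0.87, [0.3793, -0.233, 0.0076]), (0.72, [0.6454, -0.2586, 0.0105]), (0.68, [0.4217, -0.1161, 0.0087]), (0.55, [0.5028, -0.2411, 0.0147])]
green_mid [(0.86, [0.5426, -0.1316, 0.0129])]
wrist 60.09961962165805 316.1045413120276 244.7081049468109 [-2.34628502  1.72850972  0.23543232] [-0.54987827 -0.03497872  0.37760936]
tray []
red_mid []
cream_mid []
green_mid []
```

View pics/a_top.png

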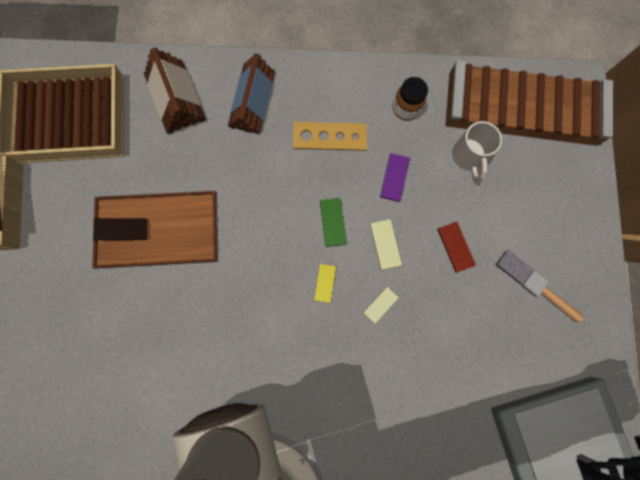

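View pics/a_scene.png

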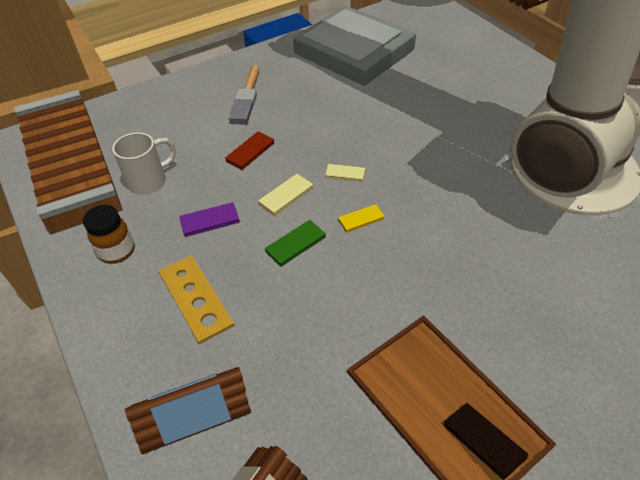

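View pics/a_wrist.png

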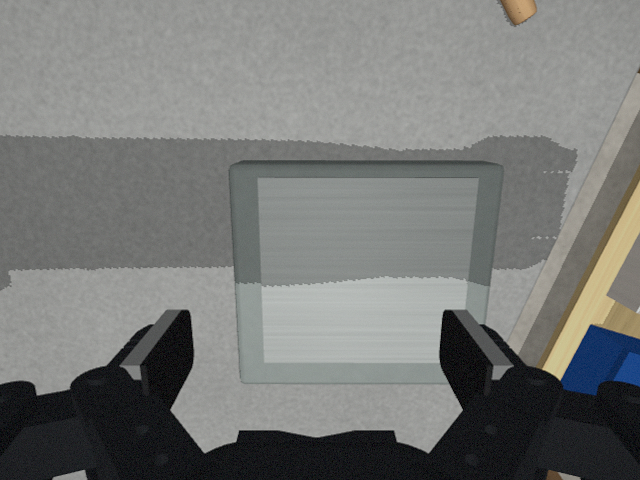

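Top view: red-brown plaque at (457,247), large cream at (386,244), small cream decoy (381,305), green (333,222), and the tray at about (155,230) with the dark plaque at its left (+y) end. The tray's x axis therefore points to world −y.

```bash
cat > h.py <<'E'
import numpy as np, cv2
from scipy.optimize import minimize
from scipy.spatial.transform import Rotation as R
def K(d):
    f=240/np.tan(np.radians(d["fov_y"]/2)); return np.array([[f,0,d["cx"]],[0,f,d["cy"]],[0,0,1.]])
def proj(d,P):
    return cv2.projectPoints(np.asarray(P,float).reshape(-1,3),np.asarray(d["rvec"],float),np.asarray(d["tvec"],float),K(d),None)[0].reshape(-1,2)
def ray(d,uv,z):
    Rm=cv2.Rodrigues(np.asarray(d["rvec"],float))[0];c=-Rm.T@np.asarray(d["tvec"],float)
    v=Rm.T@np.linalg.inv(K(d))@np.array([uv[0],uv[1],1.]);return c+v*(z-c[2])/v[2]
box=np.array([[a,b,c] for a in(-.05,.05) for b in(-.022,.022) for c in(-.006,.006)])
def maskcomp(m,uv):
    n,l,st,ce=cv2.connectedComponentsWithStats(m.astype(np.uint8))
    best=None
    for i in range(1,n):
        if st[i,4]<40: continue
        dd=np.hypot(*(ce[i]-uv))
        if best is None or dd<best[0]: best=(dd,i)
    return (l==best[1]).astype(np.uint8)
def sil(d,P,S=4):
    h=cv2.convexHull((proj(d,P)).astype(np.float32)).reshape(-1,2)
    im=np.zeros((480,640),np.uint8)
    cv2.fillConvexPoly(im,np.round((h)*16).astype(np.int32),255,cv2.LINE_AA,4);return im/255.
def fit(ds,ms,p0,pose,pts=box,verbose=0):
    ms=[cv2.GaussianBlur(m.astype(float),(0,0),1.5) for m in ms]
    def cost(p):
        c=0
        for d,m in zip(ds,ms):
            c+=np.sum((cv2.GaussianBlur(sil(d,pose(p,pts)),(0,0),1.5)-m)**2)
        return c
    best=None
    for k in range(3):
        s0=np.array([p0+e for e in [np.zeros(3),[.012,0,0],[0,.012,0],[0,0,8]]])
        rr=minimize(cost,p0,method="Nelder-Mead",options=dict(initial_simplex=s0,xatol=1e-4,fatol=1e-2,maxiter=300))
        p0=rr.x
    return rr.x,rr.fun
def flat(p,pts): return pts@R.from_euler("z",p[2],degrees=True).as_matrix().T+[p[0],p[1],.006]
def trayp(p,pts): return pts@R.from_euler("z",p[2],degrees=True).as_matrix().T+[p[0],p[1],0]
T=R.from_euler("y",13.9,degrees=True).as_matrix()
dark=box@T.T+[-.065,0,.0228]   # -x end raised
rim=np.array([[a,b,c] for a in(-.125,.125) for b in(-.075,.075) for c in(0,.011)])
def masks(img):
    hsv=cv2.cvtColor(img,cv2.COLOR_BGR2HSV).astype(int);h,s,v=hsv[...,0],hsv[...,1],hsv[...,2]
    return dict(red=((h<8)|(h>172))&(s>150)&(v>50),cream=(h>20)&(h<36)&(s>40)&(s<150)&(v>140),green=(h>40)&(h<80)&(s>120),dark=(v<45),tray=((h<22)|(h>170))&(s>75))
E
python3 - <<'E'
from h import *
from plant import r
D={n:r.snapshot(n) for n in("top","scene")}
uv=dict(top=dict(red=(457,247),cream=(386,244),green=(333,222),dark=(120,230),tray=(160,230)),scene=dict(red=(250,150),cream=(286,194),green=(296,243),dark=(485,440)))
print(dark.round(3)[:, [0,2]].tolist())
for n in("red","cream","green","dark","tray"):
    cams=("top",) if n=="tray" else ("top","scene")
    M={c:maskcomp(masks(D[c]["img"])[n],uv[c][n]) for c in cams}
    if n=="tray":
        M["top"]=cv2.fillConvexPoly(M["top"],cv2.convexHull(cv2.findNonZero(M["top"])),1)
    print(n,{c:int(m.sum()) for c,m in M.items()})
    for cs in [[c] for c in cams]+([list(cams)] if len(cams)>1 else []):
        if n in("dark","tray"): p0=np.array([.516,.238,-90.]);f=trayp;P=dark if n=="dark" else rim
        else: p0=np.array(list(ray(D["top"],uv["top"][n],.012)[:2])+[10.]);f=flat;P=box
        x,c=fit([D[k] for k in cs],[M[k] for k in cs],p0,f,P)
        print("  ",cs,x.round(4),round(c,1))
E
```

```text
[[-0.115, 0.029], [-0.112, 0.041], [-0.115, 0.029], [-0.112, 0.041], [-0.018, 0.005], [-0.015, 0.017], [-0.018, 0.005], [-0.015, 0.017]]
red {'top': 919, 'scene': 595}
   ['top'] [ 0.5014 -0.388  21.9535] 89.6
   ['scene'] [ 0.501  -0.3882 21.7845] 162.4
   ['top', 'scene'] [ 0.5017 -0.3882 22.223 ] 253.4
cream {'top': 1068, 'scene': 960}
   ['top'] [ 0.5031 -0.2402 13.3272] 11.6
   ['scene'] [ 0.5    -0.2447 13.5605] 102.5
   ['top', 'scene'] [ 0.5018 -0.2418 14.2008] 142.0
green {'top': 863, 'scene': 1295}
   ['top'] [ 0.5479 -0.1288  8.0116] 84.0
   ['scene'] [ 0.5465 -0.1297  9.3292] 55.9
   ['top', 'scene'] [ 0.5468 -0.1289  9.0385] 142.7
dark {'top': 1026, 'scene': 2806}
   ['top'] [  0.5216   0.2386 -83.8529] 95.3
   ['scene'] [  0.5215   0.2372 -85.5226] 55.5
   ['top', 'scene'] [  0.5208   0.2376 -85.5926] 161.5
tray {'top': 8851}
   ['top'] [  0.5216   0.2391 -85.098 ] 45.3
```

```bash
cat >> h.py <<'E'
TR=np.array([.5215,.2387,0]); TY=-85.2
def down(x,y,z,yaw):
    c,s=np.cos(np.radians(yaw)),np.sin(np.radians(yaw))
    return np.array([x,y,z]),np.array([[c,s,0],[s,-c,0],[0,0,-1.]])
def place(tx,g,lift,ty=0,pitch=13.9,dz=0,flip=True):
    """plaque centre at tray x tx; g: TCP distance above plaque centre along the normal; lift in world z"""
    Rt=R.from_euler("z",TY,degrees=True).as_matrix()@R.from_euler("y",pitch,degrees=True).as_matrix()
    n=Rt[:,2]; X=-Rt[:,0]; Z=-n
    p=TR+R.from_euler("z",TY,degrees=True).as_matrix()@[tx,ty,.0228]+n*g+[0,0,lift]
    return p,np.c_[X,np.cross(Z,X),Z]
def rel(s,tgt):
    p,Rm=tgt; Q=R.from_matrix(s["ee_rot"]).as_matrix()
    d=Q.T@(p-s["ee_pos"])/.4; w=R.from_matrix(Q.T@Rm).as_rotvec()/np.pi
    print("row",d.round(4).tolist(),w.round(4).tolist(),"mm",round(np.linalg.norm(d)*400,1),"deg",round(np.linalg.norm(w)*180,1))
def yawof(s): return np.degrees(np.arctan2(s["ee_rot"][1,0],s["ee_rot"][0,0]))
E
python3 - <<'E'
from h import *
from plant import r
rel(r.get_state(),down(.5017,-.3882,.27,22.2))
E
```

```text
row [0.9091, -0.0756, 0.3367] [0.0, 0.0, -0.0273] mm 389.0 deg 4.9
```

```bash
python3 -m jog '[[0.909,-0.076,0.336,0,0,-0.0273,0],[0.909,-0.076,0.336,0,0,-0.0273,0],[0.909,-0.076,0.336,0,0,-0.0273,0],[0.909,-0.076,0.336,0,0,-0.0273,0],[0.909,-0.076,0.336,0,0,-0.0273,0],[0.909,-0.076,0.336,0,0,-0.0273,0],[0.909,-0.076,0.336,0,0,-0.0273,0],[0.909,-0.076,0.336,0,0,-0.0273,0]]' 40
python3 - <<'E'
from h import *
from plant import r
s=r.get_state();print(s["t"],s["ee_pos"],yawof(s))
rel(s,down(.5017,-.3882,.27,22.2))
E
```

```text
t: 1.52
ee_pos: [0.455, -0.4065, 0.2889]
ee_rot: [[0.926, 0.378, 0.0], [0.378, -0.926, -0.0], [0.0, 0.0, -1.0]]
ft_force: [-1.3, -0.0, 0.3]
width: 0.0857
1.5167 [ 0.45499199 -0.40645397  0.28891532] 22.21242649934288
row [0.1254, 0.0019, 0.0473] [0.0001, -0.0, 0.0001] mm 53.6 deg 0.0
```

```bash
python3 -m jog '[[0.125,0.002,0.047,0,0,0,0.3],[0.125,0.002,0.047,0,0,0,0.3],[0.125,0.002,0.047,0,0,0,0.3],[0.125,0.002,0.047,0,0,0,0.3],[0.125,0.002,0.047,0,0,0,0.3]]' 40
python3 - <<'E'
from h import *
from plant import r
s=r.get_state();print(s["t"],s["ee_pos"],yawof(s),s["width"])
d=r.snapshot("wrist");cv2.imwrite("pics/b.png",d["img"])
M=masks(d["img"])["red"]
from h import *
m=maskcomp(M,proj(d,[[.5017,-.3882,.006]])[0]);print(m.sum(),proj(d,[[.5017,-.3882,.006]]))
print(fit([d],[m],np.array([.5017,-.3882,22.]),flat))
E
```

```text
t: 1.93
ee_pos: [0.4992, -0.39, 0.2713]
ee_rot: [[0.926, 0.377, 0.0], [0.377, -0.926, -0.001], [-0.0, 0.001, -1.0]]
ft_force: [0.6, 0.0, -0.0]
width: 0.0599
1.9333 [ 0.49921739 -0.3899805   0.27133609] 22.168549197136247 0.059899237109857846
11998 [[314.93889289 242.9006547 ]]
(array([ 0.50016469, -0.38918546, 21.51448628]), np.float64(338.4308857246548))
```

View pics/b.png

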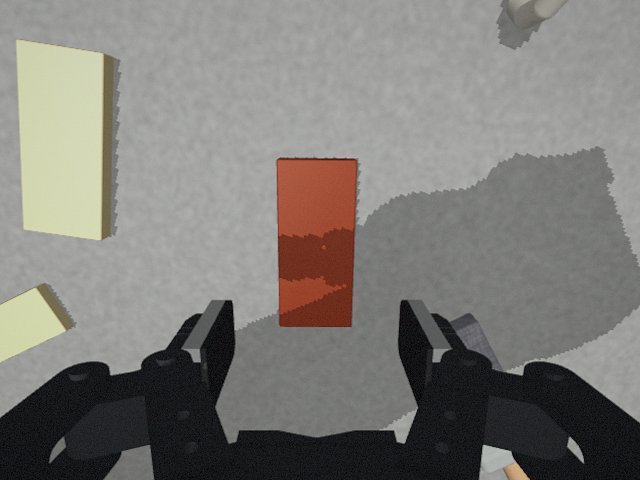

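Wrist view: the red plaque is centred at about (316,243), between the fingers and parallel to them. The wrist fit agrees with the top-camera fit to 1–2 mm, so I'll descend.

Run:
```python
from h import *
from plant import r
rel(r.get_state(),down(.5007,-.3889,.175,21.8))
```

```text
row [0.0052, -0.0017, 0.2416] [0.0003, -0.0001, 0.0018] mm 96.6 deg 0.3
```

```bash
python3 -m jog '[[0.004,-0.001,0.08,0,0,0.002,0.3],[0.004,-0.001,0.15,0,0,0.002,0.3],[0.004,-0.001,0.2,0,0,0.002,0.3],[0.004,-0.001,0.22,0,0,0.002,0.3],[0.004,-0.001,0.235,0,0,0.002,0.3],[0.004,-0.001,0.242,0,0,0.002,0.3],[0.004,-0.001,0.242,0,0,0.002,0.3],[0.004,-0.001,0.242,0,0,0.002,0.3]]' 40
python3 - <<'E'
from h import *
from plant import r
s=r.get_state();print(s["t"],s["ee_pos"],yawof(s),s["width"],s["ft_force"])
rel(s,down(.5007,-.3889,.173,21.8))
d=r.snapshot("wrist");cv2.imwrite("pics/c.png",d["img"])
E
```

```text
t: 2.65
ee_pos: [0.5015, -0.3889, 0.1754]
ee_rot: [[0.928, 0.372, 0.002], [0.372, -0.928, -0.001], [0.001, 0.002, -1.0]]
ft_force: [-0.7, 0.3, 0.1]
width: 0.0598
2.65 [ 0.50146205 -0.38892321  0.17540059] 21.827105760028246 0.05977348367479248 [-0.65889368  0.34811639  0.10876576]
row [-0.0018, -0.0008, 0.006] [0.0006, -0.0003, 0.0002] mm 2.5 deg 0.1
```

View pics/c.png

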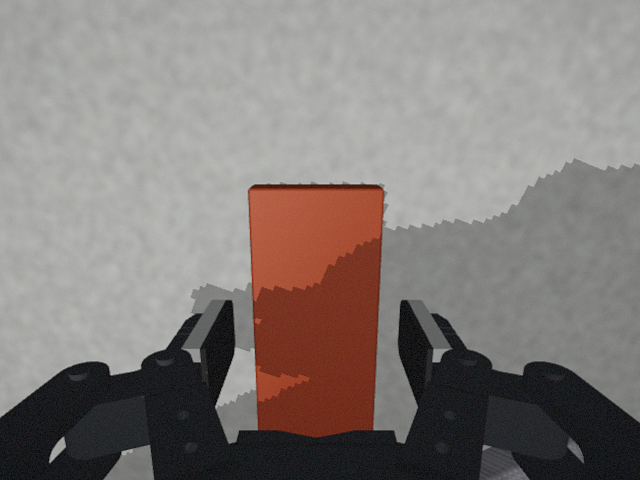

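Fingers straddle the plaque symmetrically at (316,350). I'll lower 2.4 mm and close.

```bash
python3 -m jog '[[-0.001,0,0.006,0,0,0,0.3],[-0.001,0,0.006,0,0,0,0.5],[-0.001,0,0.006,0,0,0,0.6],[-0.001,0,0.006,0,0,0,0.7],[-0.001,0,0.006,0,0,0,0.7],[-0.001,0,0.006,0,0,0,0.7]]' 50
python3 - <<'E'
from h import *
from plant import r
s=r.get_state();print(s["t"],s["ee_pos"],yawof(s),s["width"],s["ft_force"])
E
```

```text
t: 3.2
ee_pos: [0.5011, -0.3887, 0.172]
ee_rot: [[0.928, 0.372, 0.001], [0.372, -0.928, -0.0], [0.0, 0.001, -1.0]]
ft_force: [0.3, 1.0, 5.8]
width: 0.0428
3.2 [ 0.50105033 -0.38869871  0.17203413] 21.846483234414997 0.0428025286181536 [0.33331987 1.03699701 5.758656  ]
```

```bash
python3 -m jog '[[0,0,-0.05,0,0,0,0.7],[0,0,-0.12,0,0,0,0.7],[0,0,-0.22,0,0,0,0.7],[0,0,-0.28,0,0,0,0.7],[0,0,-0.28,0,0,0,0.7],[0,0,-0.28,0,0,0,0.7]]'
python3 - <<'E'
from h import *
from plant import r
s=r.get_state();print(s["t"],s["ee_pos"],yawof(s),s["width"],s["ft_force"])
d=r.snapshot("wrist");cv2.imwrite("pics/d.png",d["img"])
rel(s,place(-.015,.166,.1))
E
```

```text
t: 3.7
ee_pos: [0.5012, -0.3888, 0.2849]
ee_rot: [[0.928, 0.372, 0.002], [0.372, -0.928, -0.002], [0.001, 0.002, -1.0]]
ft_force: [-0.3, -0.1, -1.3]
width: 0.0429
3.7 [ 0.50120307 -0.38881799  0.28485004] 21.84800169109679 0.042899766250243485 [-0.3079321  -0.12251553 -1.33428356]
row [0.6127, -1.3778, -0.0001] [0.05, 0.0666, -0.4031] mm 603.1 deg 74.1
```

View pics/d.png

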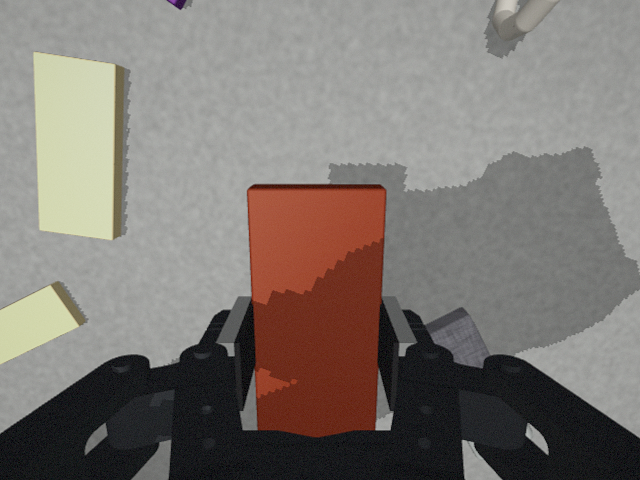

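Plaque held square between the pads (centre around (316,310)). Carrying it to the tray.

```bash
python3 -m jog '[[0.34,-0.76,0,0.027,0.036,-0.22,0.7],[0.34,-0.76,0,0.027,0.036,-0.22,0.7],[0.34,-0.76,0,0.027,0.036,-0.22,0.7],[0.34,-0.76,0,0.027,0.036,-0.22,0.7],[0.34,-0.76,0,0.027,0.036,-0.22,0.7],[0.34,-0.76,0,0.027,0.036,-0.22,0.7],[0.34,-0.76,0,0.027,0.036,-0.22,0.7],[0.34,-0.76,0,0.027,0.036,-0.22,0.7]]'
python3 - <<'E'
from h import *
from plant import r
s=r.get_state();print(s["t"],s["ee_pos"],yawof(s),s["width"],s["ft_force"],s["qpos"])
rel(s,place(-.015,.166,.1))
E
```

```text
t: 4.42
ee_pos: [0.5132, -0.054, 0.2814]
ee_rot: [[0.475, 0.879, 0.024], [0.87, -0.474, 0.136], [0.131, -0.043, -0.99]]
ft_force: [0.7, -0.4, -0.3]
width: 0.0427
4.4167 [ 0.51322316 -0.053955    0.28137441] 61.34214424357523 0.0426915228620396 [ 0.71879129 -0.39960516 -0.33899632] [ -7.7114809   -0.53483707  -9.35535338  80.83252981   7.9315499
 110.80534983]
row [0.5957, -0.295, 0.0853] [0.0211, 0.0303, -0.1834] mm 268.1 deg 33.7
```

```bash
python3 -m jog '[[0.59,-0.29,0.084,0.021,0.03,-0.183,0.7],[0.59,-0.29,0.084,0.021,0.03,-0.183,0.7],[0.59,-0.29,0.084,0.021,0.03,-0.183,0.7],[0.59,-0.29,0.084,0.021,0.03,-0.183,0.7],[0.59,-0.29,0.084,0.021,0.03,-0.183,0.7],[0.59,-0.29,0.084,0.021,0.03,-0.183,0.7],[0.59,-0.29,0.084,0.021,0.03,-0.183,0.7],[0.59,-0.29,0.084,0.021,0.03,-0.183,0.7]]'
python3 -m jog '[[0,0,0,0,0,0,0.7],[0,0,0,0,0,0,0.7],[0,0,0,0,0,0,0.7]]'
python3 - <<'E'
from h import *
from plant import r
s=r.get_state();print(s["t"],s["ee_pos"],yawof(s),s["width"],s["ft_force"],s["qpos"])
rel(s,place(-.015,.166,.1))
rel(s,place(-.015,.166,.03))
for c in("wrist","top"):
    d=r.snapshot(c);cv2.imwrite(f"pics/e_{c}.png",d["img"])
d=r.snapshot("wrist")
print("dark",proj(d,trayp([TR[0],TR[1],TY],dark)).round(0).tolist(),proj(d,trayp([TR[0],TR[1],TY],rim)).round(0).tolist())
E
```

```text
t: 5.08
ee_pos: [0.5243, 0.2122, 0.2837]
ee_rot: [[-0.084, 0.996, -0.021], [0.968, 0.086, 0.237], [0.238, -0.001, -0.971]]
ft_force: [-0.4, -0.1, -1.2]
width: 0.0427
t: 5.33
ee_pos: [0.525, 0.2079, 0.2853]
ee_rot: [[-0.079, 0.997, -0.018], [0.968, 0.081, 0.237], [0.238, 0.001, -0.971]]
ft_force: [0.2, 0.0, -1.5]
width: 0.0427
5.3333 [0.52501877 0.20791346 0.285304  ] 94.6681491383169 0.04272743979814767 [ 0.21364143  0.04045029 -1.48211737] [ 18.99642763   4.10011664  -4.43561486  77.91536487  13.30963914
 104.75209647]
row [0.014, -0.0024, 0.0069] [0.0006, 0.0007, -0.0007] mm 6.3 deg 0.2
row [-0.0277, -0.0026, 0.1769] [0.0006, 0.0007, -0.0007] mm 71.6 deg 0.2
dark [[276.0, 106.0], [274.0, 105.0], [352.0, 106.0], [354.0, 105.0], [280.0, 270.0], [279.0, 276.0], [349.0, 269.0], [350.0, 276.0]] [[198.0, 104.0], [193.0, 99.0], [430.0, 104.0], [435.0, 98.0], [203.0, 483.0], [198.0, 494.0], [428.0, 482.0], [433.0, 493.0]]
```

View pics/e_wrist.png

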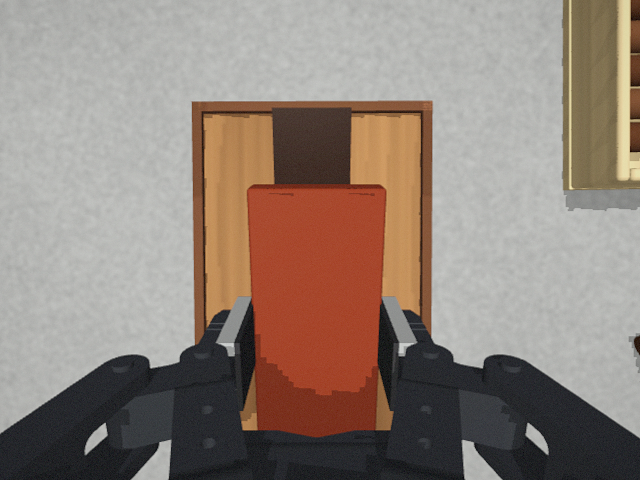

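View pics/e_top.png

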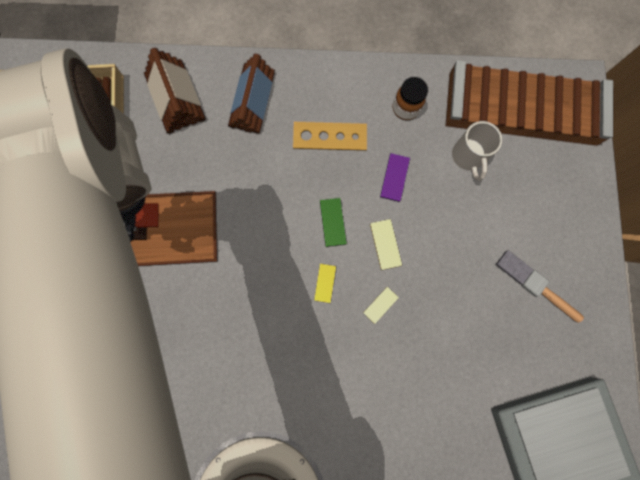

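Run:
```python
from h import *
from plant import r
s=r.get_state();d=r.snapshot("wrist")
Q=s["ee_rot"]
held=(box+[0,0,.166])@Q.T+s["ee_pos"]
print("held pred",proj(d,held).round(0).tolist())
hsv=cv2.cvtColor(d["img"],cv2.COLOR_BGR2HSV)
md=maskcomp((cv2.cvtColor(d["img"],cv2.COLOR_BGR2HSV)[...,2]<75)[:190].astype(np.uint8),(312,150))
ys,xs=np.nonzero(md);print("dark",xs.min(),xs.max(),ys.min(),ys.max())
for y in (115,130,150,170): 
    q=np.nonzero(md[y])[0];print(y,q.min(),q.max())
m=maskcomp(masks(d["img"])["red"],(316,300))
for y in (190,200,220,240,260,280):
    q=np.nonzero(m[y])[0];print(y,q.min(),q.max())
print(np.nonzero(m)[0].min())
m=masks(d["img"])["tray"]
for y in (120,150,180,220): q=np.nonzero(m[y,150:480])[0]+150;print("rim",y,q.min(),q.max())
P=trayp([TR[0],TR[1],TY],np.array([[x,sy*.022,.0228] for x in(-.11,-.08) for sy in(-1,1)]))
e=lambda x:.0228+.006/np.cos(np.radians(13.9))+(-.065-x)*np.tan(np.radians(13.9))
P=trayp([TR[0],TR[1],TY],np.array([[x,sy*.022,e(x)] for x in(-.11,-.08) for sy in(-1,1)]));print(proj(d,P).round(1).tolist())
P=trayp([TR[0],TR[1],TY],np.array([[x,sy*.075,.011] for x in(-.125,-.08) for sy in(-1,1)]));print(proj(d,P).round(1).tolist())
```

```text
held pred [[260.0, 455.0], [264.0, 432.0], [377.0, 455.0], [373.0, 432.0], [248.0, 188.0], [254.0, 183.0], [390.0, 188.0], [384.0, 183.0]]
dark 201 421 109 189
115 201 420
130 201 420
150 202 420
170 202 420
190 248 385
200 248 385
220 249 384
240 249 383
260 251 382
280 251 381
184
rim 120 192 430
rim 150 192 430
rim 180 192 430
rim 220 193 430
[[273.9, 109.4], [353.5, 109.2], [275.6, 166.1], [352.4, 165.8]]
[[193.0, 99.1], [434.3, 98.4], [194.0, 171.9], [433.9, 171.1]]
```

The wrist view shows the held red plaque in line with the dark one. The tray reads about 0.7 mm toward −x and 1 mm toward −y from my estimate, so I'm correcting for that. Now descending.

```bash
sed -i 's/^TR=.*TY=-85.2/TR=np.array([.5209,.2379,0]); TY=-85.2/' h.py
python3 - <<'E'
from h import *
from plant import r
s=r.get_state()
rel(s,place(-.015,.166,.006))
E
```

```text
row [-0.0448, -0.0052, 0.2364] [0.001, 0.0006, -0.0006] mm 96.3 deg 0.2
```

```bash
python3 -m jog '[[0.002,-0.005,0.06,0,0,0,0.7],[-0.015,-0.005,0.12,0,0,0,0.7],[-0.03,-0.005,0.18,0,0,0,0.7],[-0.038,-0.005,0.21,0,0,0,0.7],[-0.042,-0.005,0.228,0,0,0,0.7],[-0.045,-0.005,0.236,0,0,0,0.7],[-0.045,-0.005,0.236,0,0,0,0.7],[-0.045,-0.005,0.236,0,0,0,0.7]]'
python3 - <<'E'
from h import *
from plant import r
s=r.get_state();print(s["t"],s["ee_pos"],yawof(s),s["width"],s["ft_force"])
rel(s,place(-.015,.166,.0))
d=r.snapshot("wrist");cv2.imwrite("pics/f.png",d["img"])
d=r.snapshot("scene");cv2.imwrite("pics/f2.png",d["img"])
E
```

```text
t: 6.2
ee_pos: [0.5234, 0.2139, 0.1913]
ee_rot: [[-0.081, 0.997, -0.016], [0.968, 0.082, 0.238], [0.239, 0.004, -0.971]]
ft_force: [0.0, -0.1, 0.3]
width: 0.0428
6.2 [0.52335207 0.21390601 0.19128384] 94.76982692339809 0.04275367110888487 [ 0.03328238 -0.10469604  0.31748761]
row [-0.0062, -0.0012, 0.0174] [0.0014, 0.0004, -0.0002] mm 7.4 deg 0.3
```

View pics/f.png

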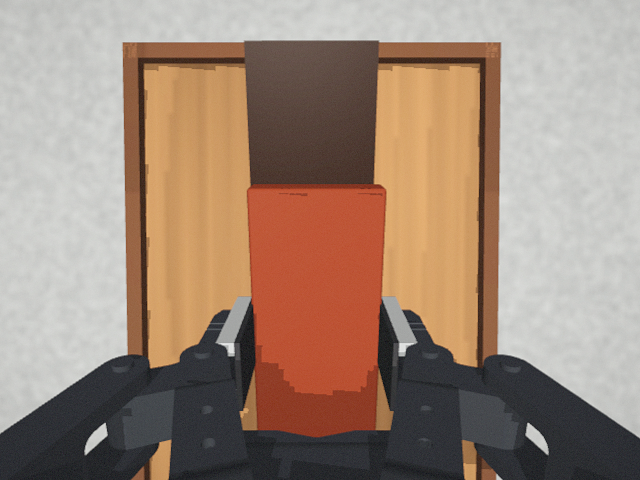

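View pics/f2.png

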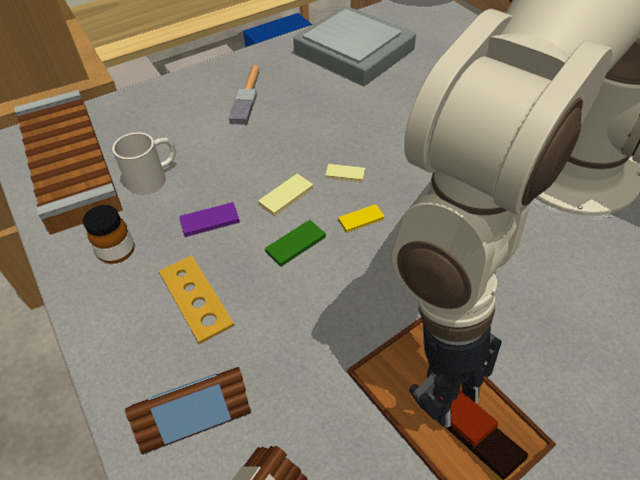

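Dark plaque centreline runs from (311.5,41) to (313,180) and red is centred at 316.5. So red is about 1 mm too far right and about 0.5° off in yaw. Correcting both and lowering to contact.

```bash
sed -i 's/TY=-85.2/TY=-84.8/' h.py; python3 -m jog '[[-0.001,-0.003,0.003,0,0,-0.0025,0.7],[-0.002,-0.003,0.006,0,0,-0.0025,0.7],[-0.004,-0.003,0.01,0,0,-0.0025,0.7],[-0.005,-0.003,0.0135,0,0,-0.0025,0.7],[-0.006,-0.003,0.016,0,0,-0.0025,0.7],[-0.006,-0.003,0.016,0,0,-0.0025,0.7],[-0.006,-0.003,0.016,0,0,-0.0025,0.7]]'
python3 - <<'E'
from h import *
from plant import r
s=r.get_state();print(s["t"],s["ee_pos"],yawof(s),s["width"],s["ft_force"],s["moment"])
rel(s,place(-.015,.166,.0))
d=r.snapshot("wrist");cv2.imwrite("pics/g.png",d["img"])
d=r.snapshot("scene");cv2.imwrite("pics/g2.png",d["img"])
E
```

```text
t: 6.88
ee_pos: [0.5218, 0.213, 0.1841]
ee_rot: [[-0.088, 0.996, -0.017], [0.967, 0.09, 0.239], [0.239, 0.005, -0.971]]
ft_force: [-3.1, -2.0, 7.0]
width: 0.0426
6.8833 [0.52176618 0.21302342 0.18406235] 95.2271741286663 0.04262633725595362 [-3.10576863 -2.00564379  7.01818031] [-0.19050894  0.80714398  0.18325626]
row [-0.0001, 0.0035, 0.0003] [0.0015, 0.0004, 0.0001] mm 1.4 deg 0.3
```

View pics/g.png

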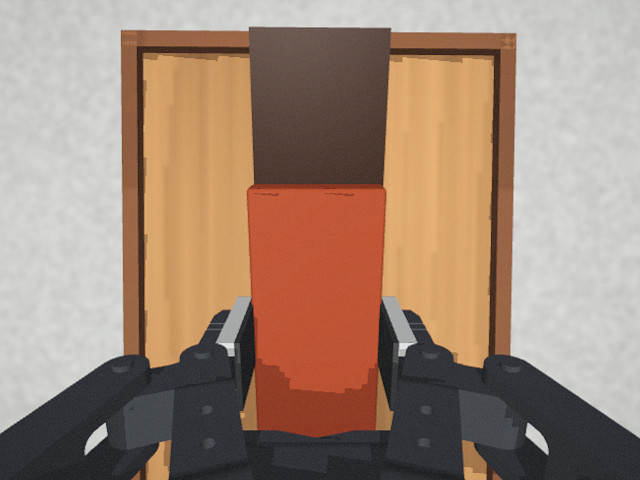

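Contact at 7 N. Now dark is centred at 319.5 against red's 316.5, so I overshot by about 1 mm. Lift 2 mm, shift back, re-lower.

```bash
python3 -m jog '[[0.001,0.0005,-0.004,0.001,0,0,0.7],[0.001,0.0025,-0.005,0.001,0,0,0.7],[0.001,0.0025,-0.005,0.001,0,0,0.7],[0,0.0025,-0.002,0.001,0,0,0.7],[0,0.0025,0,0.001,0,0,0.7],[0,0.0025,0.0005,0.001,0,0,0.7],[0,0.0025,0.0005,0.001,0,0,0.7]]'
python3 - <<'E'
from h import *
from plant import r
s=r.get_state();print(s["t"],s["ee_pos"],yawof(s),s["width"],s["ft_force"],s["moment"])
rel(s,place(-.015,.166,.0))
d=r.snapshot("wrist");cv2.imwrite("pics/i.png",d["img"])
d=r.snapshot("scene");cv2.imwrite("pics/i2.png",cv2.resize(d["img"][240:,320:],(800,600)))
E
```

```text
t: 7.57
ee_pos: [0.5229, 0.2129, 0.184]
ee_rot: [[-0.088, 0.996, -0.02], [0.967, 0.09, 0.238], [0.238, 0.002, -0.971]]
ft_force: [-3.0, -4.4, 9.0]
width: 0.0423
7.5667 [0.5228689  0.21293165 0.18401637] 95.2139776587527 0.04229143085691313 [-3.00914282 -4.4419846   8.98053985] [-0.506215    0.73540667  0.25389471]
row [0.0004, 0.0008, 0.0003] [0.0007, 0.0006, 0.0001] mm 0.4 deg 0.2
```

View pics/i.png

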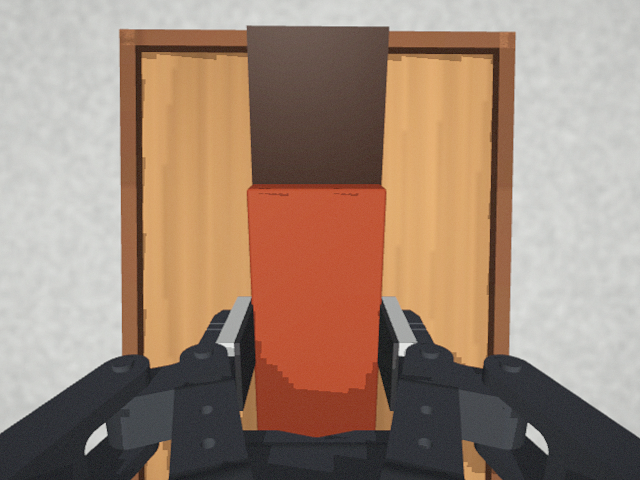

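View pics/i2.png

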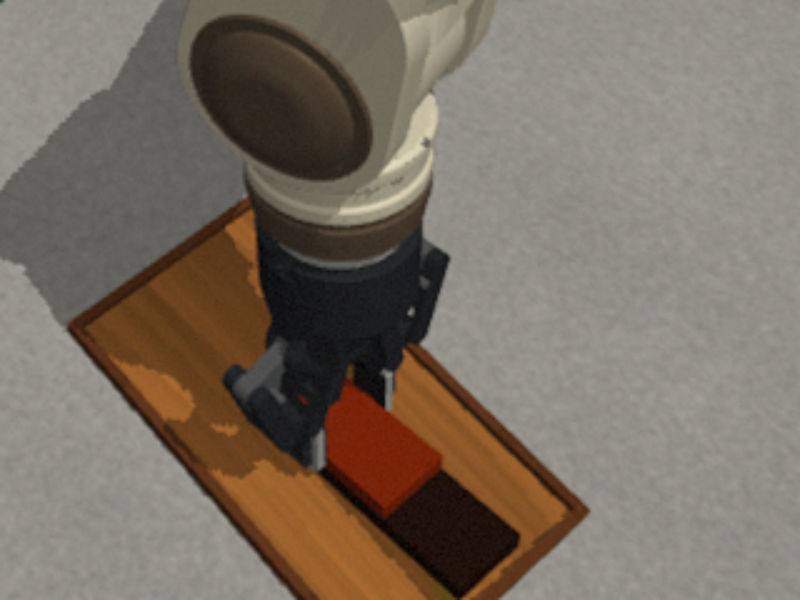

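Aligned: dark 317.5 against red 316.5, and in contact at 9 N. Releasing.

```bash
python3 -m jog '[[0,0,-0.0005,0,0,0,0.47],[0,0,-0.0005,0,0,0,0.4],[0,0,-0.001,0,0,0,0.3],[0,0,-0.001,0,0,0,0.2],[0,0,-0.001,0,0,0,0.2],[0,0,-0.03,0,0,0,0.2],[0,0,-0.1,0,0,0,0.2],[0,0,-0.18,0,0,0,0.2]]'
python3 -m jog '[[0,0,-0.1,0,0,0,0.2],[0,0,-0.1,0,0,0,0.2],[0,0,-0.1,0,0,0,0.2],[0,0,-0.1,0,0,0,0.2]]'
python3 - <<'E'
from h import *
from plant import r
s=r.get_state();print(s["t"],s["ee_pos"],yawof(s),s["width"],s["ft_force"],s["moment"])
d=r.snapshot("wrist");cv2.imwrite("pics/j.png",d["img"])
d2=r.snapshot("scene");cv2.imwrite("pics/j2.png",cv2.resize(d2["img"][300:,400:],(800,600),interpolation=cv2.INTER_CUBIC))
for tx in(-.065,-.015): print(proj(d,trayp([*TR[:2],TY],box@T.T+[tx,0,.0228])).round(0).tolist())
rel(s,place(.035,.166,.1))
E
```

```text
t: 8.33
ee_pos: [0.5235, 0.1957, 0.2528]
ee_rot: [[-0.088, 0.996, -0.024], [0.967, 0.091, 0.237], [0.238, -0.002, -0.971]]
ft_force: [0.3, 0.0, 0.5]
width: 0.068
t: 8.67
ee_pos: [0.5251, 0.1864, 0.2922]
ee_rot: [[-0.088, 0.996, -0.02], [0.967, 0.09, 0.238], [0.239, 0.002, -0.971]]
ft_force: [0.6, 0.2, -0.6]
width: 0.0684
8.6667 [0.52505506 0.186353   0.29222507] 95.21770185333735 0.0684343390241263 [ 0.56956365  0.19755142 -0.62151471] [-0.2435031  -0.01524027  0.01317862]
[[280.0, 74.0], [279.0, 71.0], [355.0, 74.0], [356.0, 71.0], [284.0, 237.0], [283.0, 242.0], [351.0, 237.0], [352.0, 242.0]]
[[281.0, 159.0], [279.0, 160.0], [354.0, 159.0], [356.0, 160.0], [284.0, 313.0], [283.0, 321.0], [351.0, 313.0], [352.0, 321.0]]
row [-0.0612, 0.0013, 0.0063] [0.0006, 0.0006, 0.0001] mm 24.6 deg 0.2
```

View pics/j.png

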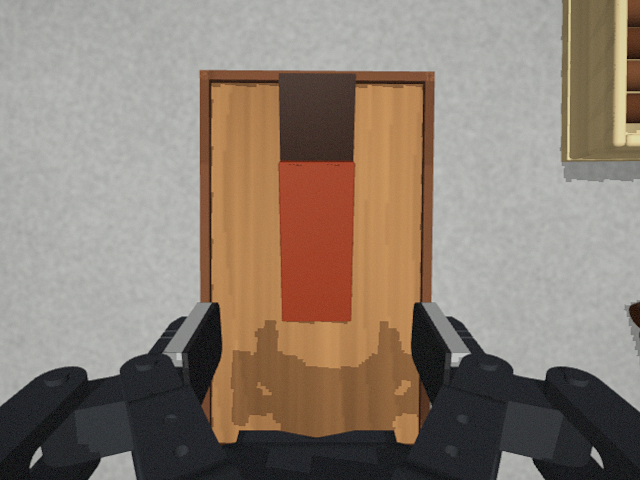

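View pics/j2.png

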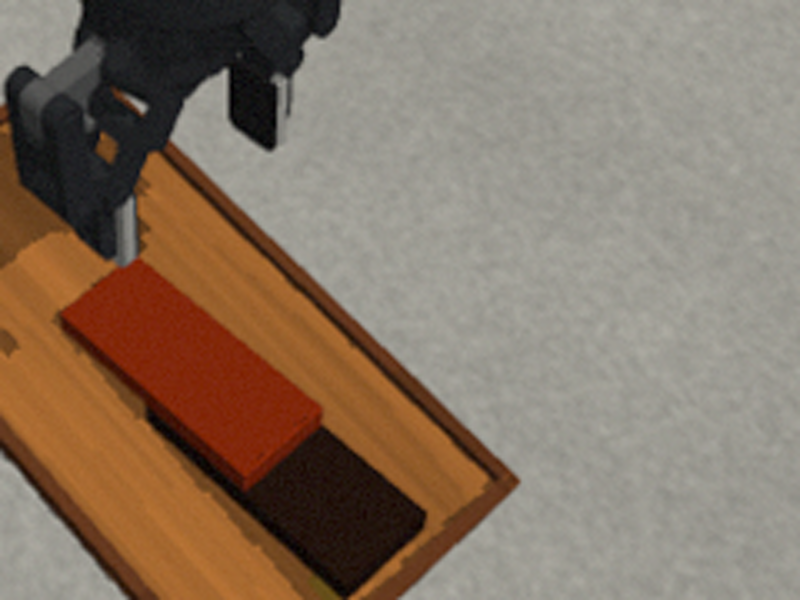

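Red: upper edge at row 161 (predicted 159.5), columns 279–354, against dark's 279–355. It's flush and in line, about 0.6 mm further down the row than nominal. On to the cream plaque.

Run:
```python
from h import *
from plant import r
s=r.get_state()
rel(s,down(.5025,-.241,.26,13.8))
```

```text
row [-1.0472, -0.1524, -0.1774] [-0.0544, -0.0631, 0.4499] mm 429.2 deg 82.4
```

```bash
python3 -m jog '[[-0.733,-0.107,-0.124,-0.038,-0.044,0.315,0.2],[-0.733,-0.107,-0.124,-0.038,-0.044,0.315,0.2],[-0.733,-0.107,-0.124,-0.038,-0.044,0.315,0.2],[-0.733,-0.107,-0.124,-0.038,-0.044,0.315,0.2],[-0.733,-0.107,-0.124,-0.038,-0.044,0.315,0.2],[-0.733,-0.107,-0.124,-0.038,-0.044,0.315,0.2],[-0.733,-0.107,-0.124,-0.038,-0.044,0.315,0.2],[-0.733,-0.107,-0.124,-0.038,-0.044,0.315,0.2]]'
python3 - <<'E'
from h import *
from plant import r
s=r.get_state()
rel(s,down(.5025,-.241,.26,13.8))
E
```

```text
t: 9.43
ee_pos: [0.5083, -0.117, 0.2682]
ee_rot: [[0.788, 0.615, 0.03], [0.612, -0.788, 0.072], [0.068, -0.038, -0.997]]
ft_force: [-0.2, 0.5, 0.5]
width: 0.0688
row [-0.2026, 0.236, -0.0023] [-0.0166, -0.0187, 0.1338] mm 124.4 deg 24.5
```

```bash
python3 -m jog '[[-0.202,0.236,-0.002,-0.0166,-0.0187,0.1338,0.3],[-0.202,0.236,-0.002,-0.0166,-0.0187,0.1338,0.3],[-0.202,0.236,-0.002,-0.0166,-0.0187,0.1338,0.3],[-0.202,0.236,-0.002,-0.0166,-0.0187,0.1338,0.3],[-0.202,0.236,-0.002,-0.0166,-0.0187,0.1338,0.3],[-0.202,0.236,-0.002,-0.0166,-0.0187,0.1338,0.3],[-0.202,0.236,-0.002,-0.0166,-0.0187,0.1338,0.3]]'
python3 - <<'E'
from h import *
from plant import r
s=r.get_state();print(s["t"],s["ee_pos"],yawof(s),s["width"])
d=r.snapshot("wrist");cv2.imwrite("pics/k.png",d["img"])
pp=proj(d,[[.5025,-.241,.006]])[0];m=maskcomp(masks(d["img"])["cream"],pp);print(m.sum(),pp)
print(fit([d],[m],np.array([.5025,-.241,13.8]),flat))
s=r.get_state();rel(s,down(.5025,-.241,.173,13.8))
E
```

```text
t: 10.02
ee_pos: [0.5049, -0.2356, 0.261]
ee_rot: [[0.968, 0.251, 0.003], [0.251, -0.968, 0.003], [0.003, -0.002, -1.0]]
ft_force: [0.2, 0.2, -0.4]
width: 0.0599
10.0167 [ 0.50493222 -0.23564591  0.26100071] 14.536648487392629 0.05990557075081033
9464 [325.14599962 260.52123958]
(array([ 0.47641113, -0.24709794, 13.63170943]), np.float64(3654.711540398169))
row [-0.0103, 0.0121, 0.2206] [-0.0005, -0.0011, 0.0041] mm 88.5 deg 0.8
```

View pics/k.png

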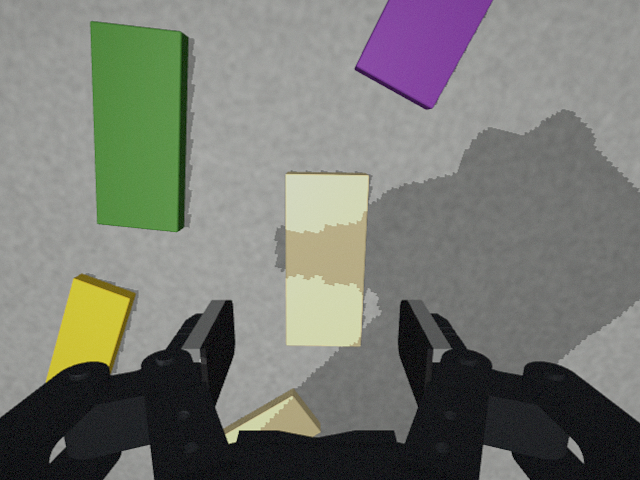

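Wrist view: large cream plaque with corners (286,173), (369,174), (361,346), (287,346), centre (326,260), which matches the projected (325,260). My mask fit failed because the shadow splits the plaque, so I'm ignoring it. Descending.

```bash
python3 -m jog '[[-0.01,0.012,0.07,0,-0.001,0.005,0.3],[-0.01,0.012,0.14,0,-0.001,0.005,0.3],[-0.01,0.012,0.18,0,-0.001,0.005,0.3],[-0.01,0.012,0.2,0,-0.001,0.005,0.3],[-0.01,0.012,0.21,0,-0.001,0.005,0.3],[-0.01,0.012,0.215,0,-0.001,0.005,0.3],[-0.01,0.012,0.215,0,-0.001,0.005,0.3],[-0.01,0.012,0.215,0,-0.001,0.005,0.3]]'
python3 - <<'E'
from h import *
from plant import r
s=r.get_state();print(s["t"],s["ee_pos"],yawof(s),s["width"],s["ft_force"])
d=r.snapshot("wrist");cv2.imwrite("pics/l.png",d["img"])
rel(s,down(.5025,-.241,.1725,13.6))
E
```

```text
t: 10.73
ee_pos: [0.503, -0.2421, 0.1768]
ee_rot: [[0.972, 0.233, 0.002], [0.233, -0.972, 0.0], [0.002, 0.0, -1.0]]
ft_force: [0.8, -0.3, 0.1]
width: 0.0598
10.7333 [ 0.50298784 -0.24207336  0.17678482] 13.485327219981563 0.059756850984187246 [ 0.82292547 -0.26805209  0.06855892]
row [-0.0006, -0.0029, 0.0107] [0.0001, -0.0006, -0.0006] mm 4.4 deg 0.2
```

View pics/l.png

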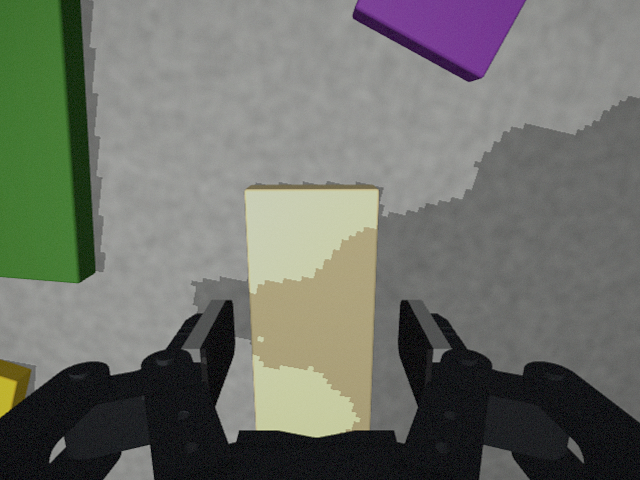

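Plaque is centred at about column 312, so 1.2 mm to correct, and square. Lower and grip.

```bash
python3 -m jog '[[0,-0.003,0.005,0,0,0,0.3],[0,-0.003,0.0105,0,0,0,0.3],[0,-0.003,0.0105,0,0,0,0.3],[0,-0.003,0.0105,0,0,0,0.5],[0,-0.003,0.0105,0,0,0,0.6],[0,-0.003,0.0105,0,0,0,0.7],[0,-0.003,0.0105,0,0,0,0.7],[0,-0.003,0.0105,0,0,0,0.7]]' 50
python3 -m jog '[[0,0,-0.05,0,0,0,0.7],[0,0,-0.12,0,0,0,0.7],[0,0,-0.22,0,0,0,0.7],[0,0,-0.28,0,0,0,0.7],[0,0,-0.28,0,0,0,0.7],[0,0,-0.28,0,0,0,0.7]]'
python3 - <<'E'
from h import *
from plant import r
s=r.get_state();print(s["t"],s["ee_pos"],yawof(s),s["width"],s["ft_force"])
d=r.snapshot("wrist");cv2.imwrite("pics/m.png",d["img"])
rel(s,place(.036,.166,.1))
E
```

```text
t: 11.45
ee_pos: [0.5024, -0.241, 0.1717]
ee_rot: [[0.973, 0.233, 0.001], [0.233, -0.973, 0.0], [0.001, -0.0, -1.0]]
ft_force: [-0.1, 1.1, 4.3]
width: 0.0426
t: 11.95
ee_pos: [0.5025, -0.2412, 0.2846]
ee_rot: [[0.973, 0.233, 0.003], [0.233, -0.973, -0.0], [0.002, 0.001, -1.0]]
ft_force: [0.1, -0.0, -1.0]
width: 0.0426
11.95 [ 0.50251997 -0.24119096  0.28458092] 13.449866056469123 0.04258444884684101 [ 0.14492144 -0.03920731 -1.00567282]
row [0.2961, -0.9665, 0.0015] [0.0559, 0.0632, -0.4517] mm 404.3 deg 82.7
```

View pics/m.png

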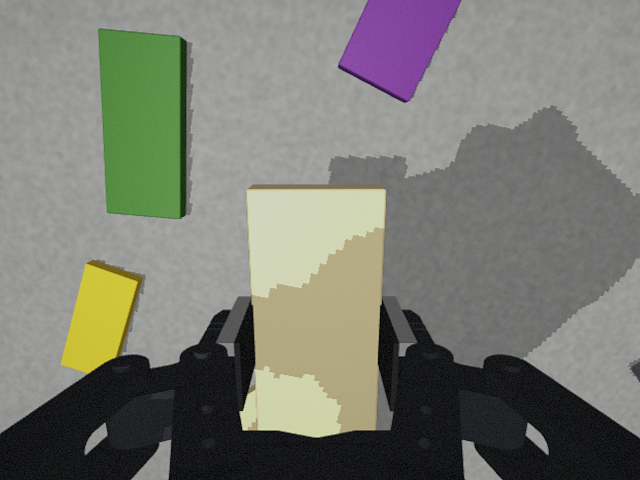

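Cream held squarely, columns 248–386 with its end at row 186. Carrying.

```bash
python3 -m jog '[[0.18,-0.62,0,0.0335,0.038,-0.271,0.7],[0.18,-0.62,0,0.0335,0.038,-0.271,0.7],[0.18,-0.62,0,0.0335,0.038,-0.271,0.7],[0.18,-0.62,0,0.0335,0.038,-0.271,0.7],[0.18,-0.62,0,0.0335,0.038,-0.271,0.7],[0.18,-0.62,0,0.0335,0.038,-0.271,0.7],[0.18,-0.62,0,0.0335,0.038,-0.271,0.7],[0.18,-0.62,0,0.0335,0.038,-0.271,0.7]]'
python3 - <<'E'
from h import *
from plant import r
s=r.get_state();rel(s,place(.036,.166,.08))
E
```

```text
t: 12.67
ee_pos: [0.514, 0.0195, 0.2816]
ee_rot: [[0.454, 0.891, 0.025], [0.879, -0.452, 0.153], [0.148, -0.047, -0.988]]
ft_force: [0.7, -0.1, -0.5]
width: 0.0426
row [0.3229, -0.1287, 0.0993] [0.0202, 0.0249, -0.1779] mm 144.6 deg 32.5
```

```bash
python3 -m jog '[[0.32,-0.128,0.099,0.0202,0.0249,-0.1779,0.7],[0.32,-0.128,0.099,0.0202,0.0249,-0.1779,0.7],[0.32,-0.128,0.099,0.0202,0.0249,-0.1779,0.7],[0.32,-0.128,0.099,0.0202,0.0249,-0.1779,0.7],[0.32,-0.128,0.099,0.0202,0.0249,-0.1779,0.7],[0.32,-0.128,0.099,0.0202,0.0249,-0.1779,0.7],[0.32,-0.128,0.099,0.0202,0.0249,-0.1779,0.7]]'
python3 -m jog '[[0,0,0,0,0,0,0.7],[0,0,0,0,0,0,0.7],[0,0,0,0,0,0,0.7]]'
python3 - <<'E'
from h import *
from plant import r
s=r.get_state();rel(s,place(.036,.166,.006))
E
```

```text
t: 13.25
ee_pos: [0.5294, 0.1577, 0.2643]
ee_rot: [[-0.074, 0.997, -0.019], [0.969, 0.076, 0.237], [0.238, -0.001, -0.971]]
ft_force: [0.2, 0.4, -0.6]
width: 0.0428
t: 13.5
ee_pos: [0.5295, 0.1576, 0.2657]
ee_rot: [[-0.076, 0.997, -0.017], [0.968, 0.078, 0.238], [0.239, 0.002, -0.971]]
ft_force: [-0.3, -1.1, -0.3]
width: 0.0428
row [-0.0335, -0.0039, 0.1868] [0.0016, 0.0005, -0.0037] mm 75.9 deg 0.7
```

```bash
python3 -m jog '[[0.002,-0.004,0.06,0.001,0,-0.0035,0.7],[-0.01,-0.004,0.11,0.001,0,-0.0035,0.7],[-0.024,-0.004,0.15,0.001,0,-0.0035,0.7],[-0.03,-0.004,0.175,0.001,0,-0.0035,0.7],[-0.033,-0.004,0.186,0.001,0,-0.0035,0.7],[-0.033,-0.004,0.186,0.001,0,-0.0035,0.7],[-0.033,-0.004,0.186,0.001,0,-0.0035,0.7]]'
python3 - <<'E'
from h import *
from plant import r
s=r.get_state();print(s["t"],s["ee_pos"],yawof(s),s["width"],s["ft_force"])
rel(s,place(.036,.166,.0))
d=r.snapshot("wrist");cv2.imwrite("pics/n.png",d["img"])
E
```

```text
t: 14.08
ee_pos: [0.5279, 0.1632, 0.1911]
ee_rot: [[-0.09, 0.996, -0.019], [0.967, 0.092, 0.238], [0.239, 0.003, -0.971]]
ft_force: [1.1, 0.5, -0.2]
width: 0.0426
14.0833 [0.52792924 0.16317913 0.19106709] 95.30126450717769 0.04256188605669031 [ 1.06553199  0.4798308  -0.2031544 ]
row [-0.0063, -0.0006, 0.0168] [0.0007, 0.0004, 0.0005] mm 7.2 deg 0.2
```

View pics/n.png

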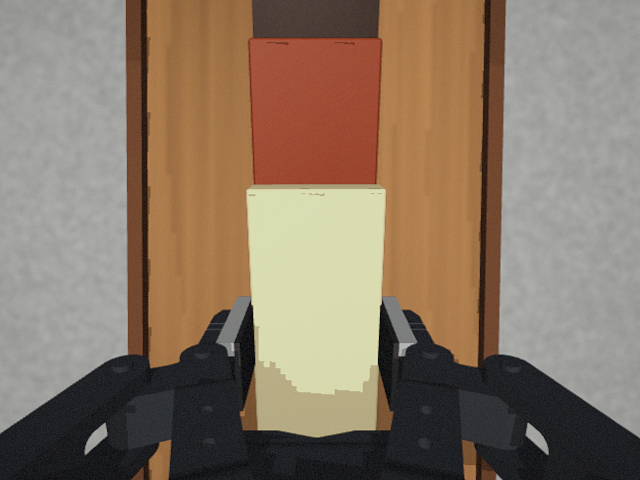

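Cream centre at 316.5 against red at 315.5, parallel, and the visible step (rows 39–184) matches the first placement. Lowering to contact.

```bash
python3 -m jog '[[-0.001,-0.0008,0.003,0.0005,0,0,0.7],[-0.002,-0.0008,0.006,0.0005,0,0,0.7],[-0.004,-0.0008,0.01,0.0005,0,0,0.7],[-0.005,-0.0008,0.0135,0.0005,0,0,0.7],[-0.006,-0.0008,0.016,0.0005,0,0,0.7],[-0.006,-0.0008,0.016,0.0005,0,0,0.7],[-0.006,-0.0008,0.016,0.0005,0,0,0.7]]'
python3 - <<'E'
from h import *
from plant import r
s=r.get_state();print(s["t"],s["ee_pos"],yawof(s),s["width"],s["ft_force"])
rel(s,place(.036,.166,.0))
d=r.snapshot("wrist");cv2.imwrite("pics/o.png",d["img"])
E
```

```text
t: 14.72
ee_pos: [0.5274, 0.1625, 0.1835]
ee_rot: [[-0.09, 0.996, -0.022], [0.967, 0.093, 0.238], [0.239, 0.0, -0.971]]
ft_force: [-0.5, -0.4, 1.2]
width: 0.0425
14.7167 [0.52741327 0.16245651 0.18353374] 95.32170177603882 0.04253027985127112 [-0.48662781 -0.43861951  1.19031829]
row [-0.0001, 0.0009, -0.0011] [-0.0, 0.0004, 0.0007] mm 0.6 deg 0.1
```

View pics/o.png

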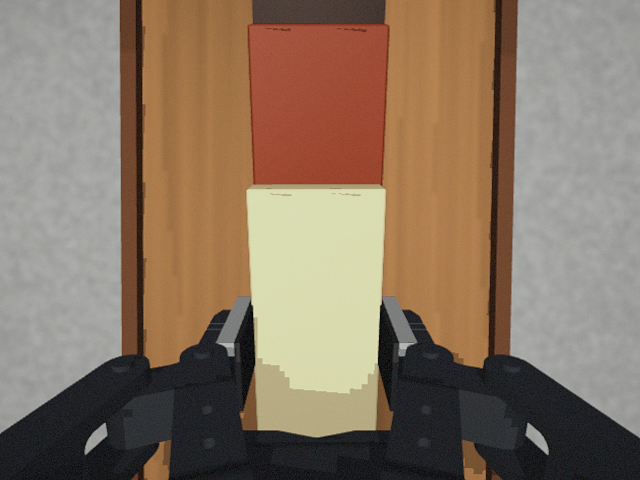

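```bash
python3 -m jog '[[0,0.0012,-0.001,0,0,0,0.7],[0,0.0015,-0.001,0,0,0,0.7],[0,0.0015,0.001,0,0,0,0.7],[-0.0003,0.0015,0.0015,0,0,0,0.7],[-0.0003,0.0015,0.0015,0,0,0,0.7]]'
python3 - <<'E'
from h import *
from plant import r
s=r.get_state();print(s["t"],s["ee_pos"],yawof(s),s["width"],s["ft_force"])
d=r.snapshot("wrist")["img"]
h=cv2.cvtColor(d,cv2.COLOR_BGR2HSV)
for y in(60,120,170):
    q=np.nonzero(masks(d)["red"][y,240:400])[0]+240;print(y,q.min(),q.max())
for y in(200,260):
    q=np.nonzero(masks(d)["cream"][y])[0];print(y,q.min(),q.max())
E
```

```text
t: 15.18
ee_pos: [0.5281, 0.1625, 0.1835]
ee_rot: [[-0.09, 0.996, -0.021], [0.967, 0.093, 0.238], [0.239, 0.001, -0.971]]
ft_force: [-2.0, -2.3, 5.2]
width: 0.0426
15.1833 [0.52806454 0.16245655 0.18348265] 95.31951247335803 0.04257976281029178 [-2.01875032 -2.33838422  5.21743025]
60 247 384
120 249 382
170 251 380
200 246 385
260 249 382
```

Centred (red 315.5 against cream 315.5) with 5 N contact. Releasing and retreating.

```bash
python3 -m jog '[[0,0,-0.0005,0,0,0,0.47],[0,0,-0.0005,0,0,0,0.4],[0,0,-0.001,0,0,0,0.3],[0,0,-0.001,0,0,0,0.2],[0,0,-0.001,0,0,0,0.2],[0,0,-0.03,0,0,0,0.2],[0,0,-0.1,0,0,0,0.2],[0,0,-0.18,0,0,0,0.2]]'
python3 -m jog '[[0,0,-0.2,0,0,0,0.2],[0,0,-0.2,0,0,0,0.2],[0,0,-0.2,0,0,0,0.2],[0,0,-0.2,0,0,0,0.2],[0,0,-0.2,0,0,0,0.2],[0,0,-0.2,0,0,0,0.2]]'
python3 - <<'E'
from h import *
from plant import r
s=r.get_state();print(s["t"],s["ee_pos"],yawof(s),s["width"],s["ft_force"],s["moment"])
d=r.snapshot("wrist");cv2.imwrite("pics/q.png",d["img"])
d2=r.snapshot("scene");cv2.imwrite("pics/q2.png",cv2.resize(d2["img"][300:,400:],(800,600),interpolation=cv2.INTER_CUBIC))
for tx in(-.065,-.015,.035): print(proj(d,trayp([*TR[:2],TY],box@T.T+[tx,0,.0228])).round(0).tolist())
E
```

```text
t: 15.9
ee_pos: [0.5289, 0.1451, 0.2526]
ee_rot: [[-0.09, 0.996, -0.025], [0.967, 0.093, 0.237], [0.238, -0.003, -0.971]]
ft_force: [-0.2, -0.1, -0.0]
width: 0.0686
t: 16.4
ee_pos: [0.5311, 0.1264, 0.3295]
ee_rot: [[-0.09, 0.996, -0.023], [0.967, 0.093, 0.238], [0.239, -0.001, -0.971]]
ft_force: [-0.7, -0.1, 0.1]
width: 0.0682
16.4 [0.53105433 0.12637102 0.32948092] 95.30252521813851 0.06816102923529031 [-0.70834261 -0.08241475  0.095813  ] [-0.21355468 -0.0193047   0.00890657]
[[286.0, 5.0], [285.0, -0.0], [351.0, 5.0], [352.0, -0.0], [289.0, 156.0], [287.0, 157.0], [348.0, 156.0], [349.0, 157.0]]
[[286.0, 80.0], [285.0, 78.0], [351.0, 80.0], [352.0, 78.0], [289.0, 223.0], [288.0, 227.0], [348.0, 223.0], [349.0, 227.0]]
[[286.0, 153.0], [285.0, 155.0], [350.0, 154.0], [352.0, 155.0], [289.0, 290.0], [288.0, 296.0], [347.0, 290.0], [348.0, 296.0]]
```

View pics/q.png

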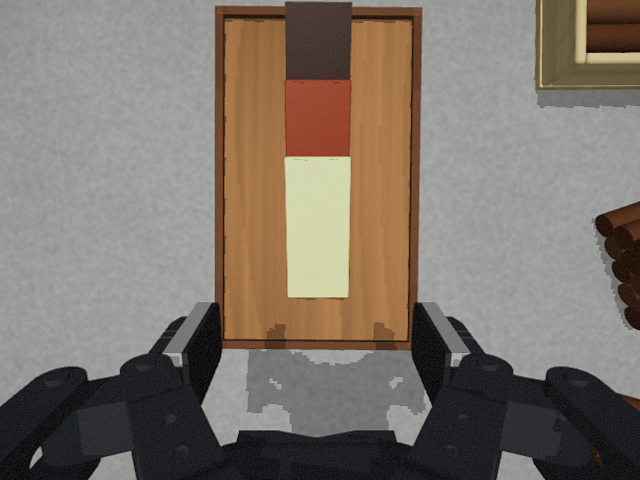

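View pics/q2.png

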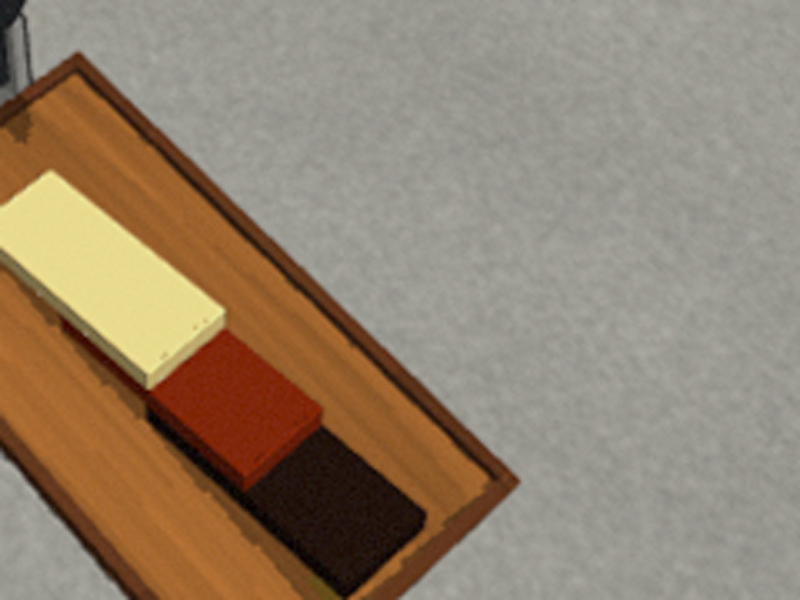

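All edges match the predicted flush layout within about 2 px: red top at row 80, cream at rows 156–297, columns 285–351. The robot is clear, so I'm handing in.

Run:
```python
from plant import r
print(r.hand_in(), r.get_state()["t"])
```

```text
the job is handed in; nothing more can be done
the job is handed in; nothing more can be done
```

The job is done and handed in, with the arm's last move ending at 16.4 s of the 58 s allowed. I laid the red-brown plaque over the lower half of the fixed dark one. Then I laid the large cream one over the lower half of the red-brown. I didn't touch the green plaque or the look-alikes.

**Final checks:** in the last wrist picture all three plaques line up sideways within about 1 pixel. Red-brown and cream sit roughly 1 mm further down the row than the exact 50 mm steps. Both lie at the expected slope with their low ends at the tray floor. Contact while placing stayed at about 5 to 11 N, and the gripper was clear of everything before hand-in.

**What disagreed or failed:**
- **Tray position:** the fixed-camera and wrist estimates differed by about 1 mm and 0.5°, so I corrected by the wrist view. On the red-brown plaque I overshot sideways by about 1 mm, then lifted it and set it down again.
- **Cream plaque's wrist-camera fit:** the automatic fit failed because a shadow split the plaque. I relied on the fixed-camera position and the picture instead.
- **Object finder:** it gave several candidates for the cream plaque, including look-alikes. I picked the right one by colour and size.

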